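# Cure a puppet limb on the tilting rail chute

### The job

The filler on the wooden puppet limb in the rolling carriage is still wet, so touch neither limb nor carriage: take the rail chute by its cross-bar handle and tilt it to roll the carriage, first to rest in front of the slim curing pen (its middle within 2 cm of the pen's line) for at least 2 seconds, then to rest in front of the broad lamp head in the same way for at least 4 seconds. Roll it gently, always slower than 0.3 m/s, and leave the other things on the bench where they are. Finish while still holding the chute up by its handle, with the carriage at rest in front of the lamp head.

Things in the scene. Friction and masses are not known exactly. Their poses are not given: they have to be found in the camera images.
- rig: fixed stand of the chute: grey base plate 190 x 460 x 12 mm. Origin at the centre of its underside; y runs along the chute from hinge end to handle end, z up, x level across the chute. Two uprights at y = -200 mm carry the chute: two round steel rails, 10 mm thick, centre lines 70 mm apart, with a stop plate across each end, inner faces 15 and 385 mm from the hinge axis.
- chute (a joint): tilt of the chute about its hinge, rad: 0 is level, positive when the handle end is raised; stops at -0.12 and +0.12. Not sprung: its own weight (0.7 kg, centre of mass about 220 mm from the hinge) and the carriage drop it to -0.12, where it rests at the start; the handle then takes 3.5 to 6.5 N to carry.
- chute_hinge (a point): point on the hinge axis in the middle of the chute, at the rig's (0, -200, 114) mm; the axis runs along the rig's x, in one plane with the rails' centre lines and the handle bar.
- chute_handle (a point): middle of the handle bar: round, 12 mm thick, 90 mm long, parallel to the hinge axis and 465 mm from it, joined by 10 mm arms at its ends to the chute's handle end 75 mm away. The fork is open, so the bar can be pinched from above, one finger on its hinge side, one outside. 114 mm above the bench when level, 58 mm at the start; the bar can turn in the grip as the chute tilts.
- carriage: bearing carriage, captive on the rails: aluminium plate 94 x 80 mm on four steel rollers, with a cradle carrying the limb (beech roller, 50 mm thick, 110 mm long, two copper bands) crosswise. About 0.3 kg, varies. Origin mid-carriage between the rail centre lines. Starts at rest at the handle end (345 mm from the hinge; other end 55). Rolls almost freely: 9.8 m/s2 per rad, toward the lower end.
- pen: slim curing pen: level aluminium rod 16 mm thick with a pointed black nose, in a fixed stand beside the chute on the robot's side. Origin at bench height; the nose points along its own +x (same as the rig's x), 170 mm high, tip 56 mm from the origin; the carriage is on its line when its y in this frame is 0. The two lamps may stand in either order along the chute.
- head: broad curing lamp head: grey box 60 x 60 x 50 mm with a square black nose, in a fixed stand beside the chute on the robot's side. Origin at bench height under the middle of the box; the nose points along its own +x (same as the rig's x), 170 mm high, tip 56 mm from the origin; the carriage is on its line when its y in this frame is 0.
- torso: white porcelain puppet torso, 165 mm tall, about 100 mm wide, standing; bystander. Origin at the centre of its underside.
- mallet: round beechwood mallet, 220 mm tall, 80 mm wide, standing on its head; bystander. Origin at the centre of its underside.
- rivet_set_a: copper rivet set, 26 mm diameter, 90 mm tall, standing; bystander. Origin at the centre of its underside.
- rivet_set_b: thicker copper rivet set, 33 mm diameter, 72 mm tall, standing; bystander. Origin at the centre of its underside.
- fragment: L-shaped corner fragment of a gilt plaster picture frame, legs 140 and 118 mm, 28 mm high, lying flat; bystander. Origin under the middle of its long leg.

How it is judged:
By the outcome, as a careful person would: the job done as asked, in the order asked, and still so for the second after the job is handed in, while the arm keeps its last pose, push and grip.
It also fails if it takes over 58 s, if anything falls off the work surface, if the arm or the gripper's body presses on something with over 40 N, if the wrist force passes 120 N, or if a joint passes its speed limit or range.

### The arm

A 6-joint arm with a two-finger parallel gripper is mounted at the origin on the work surface. World frame = base frame: x ahead of the robot, y to its left, z up, the work surface at z = 0. Lengths are in m, angles in degrees, forces in N, time in s.
With the tool pointing down it reaches from about 0.325 to 0.775 m from the base axis. Payload 5.5 kg.
Tool frame: the origin (TCP) lies at the centre of the arm's flange, where the gripper is bolted on; the fingertips stand 182 mm ahead of it and the grasp point (between the pads) lies 163 mm ahead of it; z points along the fingers, y is the line along which they close (so a half turn about z gives the same grasp; the last joint's range is limited). The gripper opens to 88 mm and grips with 3 to 60 N. Pads are 20 mm wide; open, the fingers measure 115 mm over their backs; the gripper's body (75 mm by 178 mm) begins 61 mm behind the grasp point.
Start: joints at [63.386, 5.22, 70.514, -0, 104.267, -3.249], TCP at [0.238, 0.551, 0.405] pointing down, gripper open.
Joint ranges: [-164.24, 164.24], [-49.07, 125.15], [9.68, 141.18], [-86.29, 266.29], [3.28, 154.24], [-151.56, 151.56]. Speed limits (degrees/s): [147.25, 147.25, 172.46, 180, 180, 180].

### API

Orientations are given as [roll, pitch, yaw] about the fixed x, y, z axes, in that order (R = Rz(yaw) Ry(pitch) Rx(roll)).
In Python, from station import r gives the robot as it stands. The module is installed in compiled form; this text tells all that it offers. Calls block until the motion is done:
- r.reach(position, orientation): joint-space move of the TCP to a pose.
- r.servo_line(position, rotation=None, speed=0.15): straight line of the TCP; rotation=None keeps the orientation; speed is the mean speed in m/s.
- r.move_joints(angles): joint-space move.
- r.let_go() and r.grab(squeeze=None): open the fingers fully, or close them until they stop; squeeze is the grip in N (None keeps the last).
- r.wait(seconds).
- r.inverse_kinematics(position, orientation): joint angles nearest the present ones, or None.
- r.sense(): the state.
- r.snapshot(name): name is "scene" or "top" or "wrist"; returns a dict with "frame" (384x512x3 uint8, red, green, blue), "fx", "fy", "cx", "cy" (pixels), "R" (3x3) and "t" (3): a world point X has camera coordinates R X + t. Camera axes: x right, y down, z forward; pixel columns grow to the right and rows downward; lengths in m; the calibration is good to about 2 mm. A picture is of the moment at which its call begins. There is no depth.
A pose or a line that the arm cannot do raises r.IKError and nothing moves.
- r.hand_in(): hands the job in; it is judged then, once.
The state is a dict: "clock": time; "joints": joint angles; "joint_vel": joint speeds; "joint_torque": joint torques, N m; "tcp_pos": TCP position; "orientation": TCP orientation; "contact_force": force on the tool from outside, world axes, zero at the start; "torque": the same for the moment, N m; "opening": finger opening in m; "gripper_force": force on a finger pad.
Only numpy, scipy, OpenCV 4.12 (cv2) and the standard library are available. Lean on these libraries where they do the work, as an engineer would, in place of code of your own. Each camera call takes 0.05 s, during which the arm holds its last target. There are 200 camera calls.

## Working session

There is one attempt and no reset: what is moved stays moved. The work goes in short steps, each a Python script; the robot and the scene stay as the last script left them, time stands still between calls to the robot, and variables do not carry over. Pictures are saved under pics/ and viewed, at most 10 in all, crops included, and the job is handed in when it is done.

```bash
mkdir -p pics; python3 - <<'E'
from station import r
import cv2,numpy as np
for n in("scene","top"):
    s=r.snapshot(n); cv2.imwrite(f"pics/{n}0.png",cv2.resize(s["frame"][:,:,::-1],(800,600),interpolation=cv2.INTER_CUBIC))
    print(n,s["fx"],s["fy"],s["cx"],s["cy"],np.round(s["R"],4).tolist(),np.round(s["t"],4).tolist())
s=r.sense();print(s)
E
```

```text
scene 425.44822583275214 425.44822583275214 255.61581667009406 183.0838450293 [[-0.3938, 0.9192, -0.0067], [0.6662, 0.2804, -0.691], [-0.6333, -0.2766, -0.7228]] [0.2964, -0.298, 1.4617]
top 400.892498079407 400.892498079407 254.18635880563556 193.175675659279 [[-0.0193, -0.9996, 0.0227], [-0.9911, 0.0162, -0.1322], [0.1318, -0.025, -0.991]] [-0.0919, 0.5664, 1.1635]
{'clock': 0.1, 'joints': array([ 6.33867158e+01,  5.25986778e+00,  7.05736016e+01,  2.09020160e-03,
        1.04266302e+02, -3.24889489e+00]), 'joint_vel': array([ 0.05400579, -0.16686258, -0.22909104, -0.05680914, -0.07388203,
        0.01445509]), 'joint_torque': array([ 2.23947187e-03, -4.47858417e+01, -4.07569098e+01,  6.99372939e-02,
        2.85141746e-02, -9.35813569e-05]), 'tcp_pos': array([0.23797213, 0.55085604, 0.40362204]), 'orientation': array([-1.79900504e+02, -7.67777663e-03,  1.56636117e+02]), 'contact_force': array([ 8.87402034e-01, -1.94417281e-01,  5.07022139e-04]), 'torque': array([ 0.00091751, -0.02686559,  0.01047398]), 'gripper_force': 0.0, 'opening': 0.08756434513156292}
```

View pics/scene0.png

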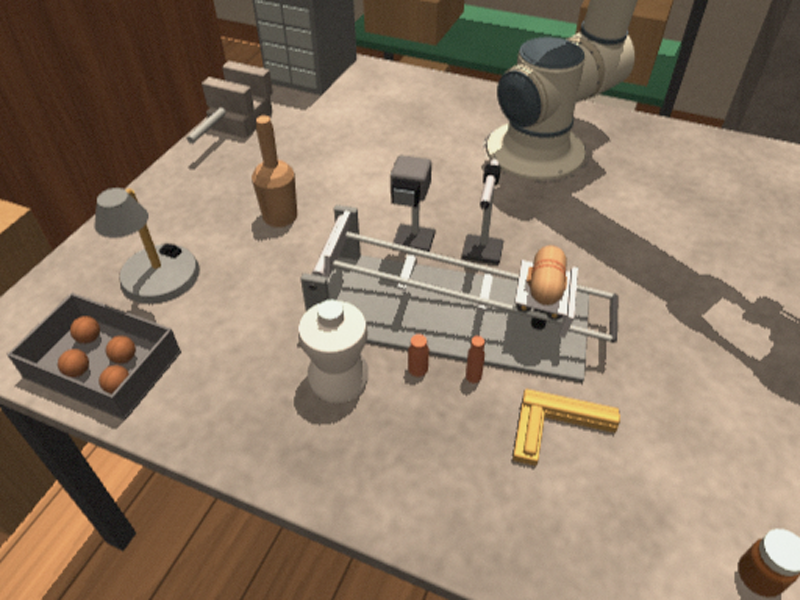

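View pics/top0.png

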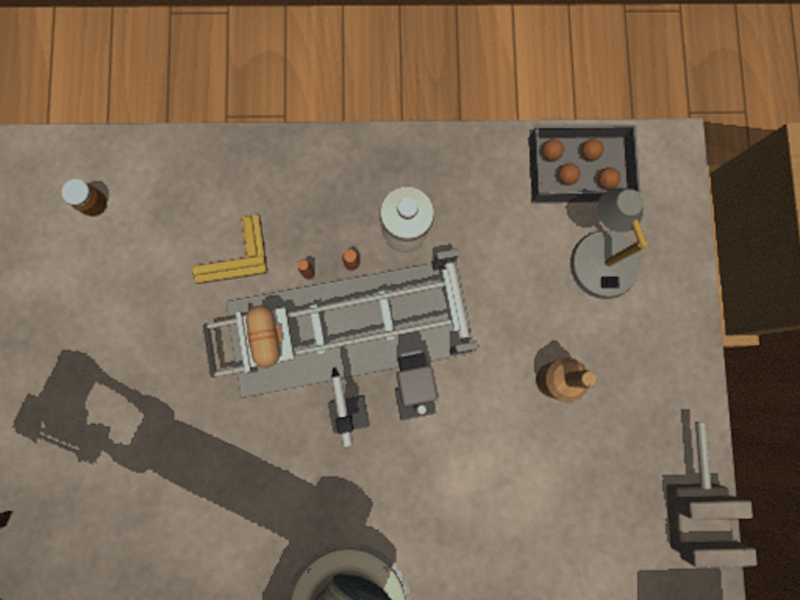

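The top view shows the handle at the left (view px 211,350), the carriage at (263,337), the pen (nose about 336,371) and the head (413,360); the hinge is at the right (460,300). The pen comes first on the carriage's way. I'll fit the poses next.

```bash
cat > h.py <<'E'
import numpy as np,cv2
from scipy.optimize import least_squares
def proj(s,X):
    c=np.atleast_2d(X)@np.array(s["R"]).T+s["t"]
    return np.c_[s["fx"]*c[:,0]/c[:,2]+s["cx"],s["fy"]*c[:,1]/c[:,2]+s["cy"]]
def ray(s,uv,z):
    R=np.array(s["R"]);C=-R.T@s["t"]
    d=R.T@[(uv[0]-s["cx"])/s["fx"],(uv[1]-s["cy"])/s["fy"],1]
    return C+d*(z-C[2])/d[2]
def W(p,L):  # rig->world
    c,s=np.cos(p[2]),np.sin(p[2]);L=np.atleast_2d(L)
    return np.c_[p[0]+c*L[:,0]-s*L[:,1],p[1]+s*L[:,0]+c*L[:,1],L[:,2]]
def ch(d,x,h,th): # chute coords (dist from hinge, across, height above rail plane) -> rig
    return [x,-.2+d*np.cos(th)-h*np.sin(th),.114+d*np.sin(th)+h*np.cos(th)]
E
python3 - <<'E'
from h import *
from station import r
k=1.5625
S={n:r.snapshot(n) for n in("scene","top")}
pts=[("top",(227,300),[.095,.23,.012]),("top",(239,396),[-.095,.23,.012]),("top",(207,324),ch(.465,.045,0,-.12)),("top",(216,376),ch(.465,-.045,0,-.12)),
("scene",(583,380),[.095,.23,.012]),("scene",(611,338),ch(.465,.045,0,-.12)),("scene",(617,293),ch(.465,-.045,0,-.12))]
f=lambda p:np.concatenate([proj(S[n],W(p,L))[0]-np.array(v)/k for n,v,L in pts])
o=least_squares(f,[.45,.0,.1],loss="soft_l1");p=o.x;print(p,np.round(f(p),1));np.save("rig.npy",p)
print("handle",W(p,ch(.465,0,0,-.12)),"hinge",W(p,[0,-.2,.114]))
print("pentip",ray(S["top"],np.array([336,371])/k,.17),"head top mid",ray(S["top"],np.array([417,386])/k,.195))
out=[]
for n,(x0,y0,x1,y1) in (("top",(120,175,310,285)),("scene",(180,90,400,250))):
    z=4 if n=="top" else 3.5
    im=cv2.resize(S[n]["frame"][y0:y1,x0:x1,::-1],None,fx=z,fy=z,interpolation=cv2.INTER_CUBIC)
    L=[[a*.095,b*.23,.012] for a in(1,-1) for b in(1,-1)]+[ch(d,a*.035,.0,-.12) for a in(1,-1) for d in(.015,.385)]+[ch(.465,a*.045,0,-.12) for a in(1,-1)]+[ch(.345,0,.05,-.12)]
    for u in proj(S[n],W(p,L)): cv2.circle(im,tuple(int(t) for t in (u-[x0,y0]+.5)*z),3,(0,0,255),1)
    cv2.imwrite(f"pics/{n}1.png",im)
E
```

```text
[ 0.5177843  -0.0107537   0.15342346] [-0.6  0.2  0.5  0.9 -0.2  1.3 -1.8 -1.3 -0.5 -0.9  0.1  0.6 -2.4  2.6]
handle [[0.47779743 0.24782883 0.05833382]] hinge [[ 0.54834876 -0.20840443  0.114     ]]
pentip [0.43171464 0.00632947 0.17      ] head top mid [ 0.40417199 -0.12783778  0.195     ]
```

View pics/top1.png

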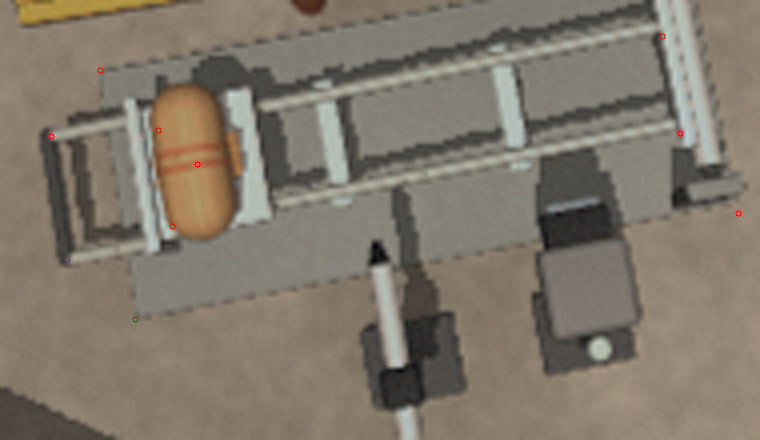

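View pics/scene1.png

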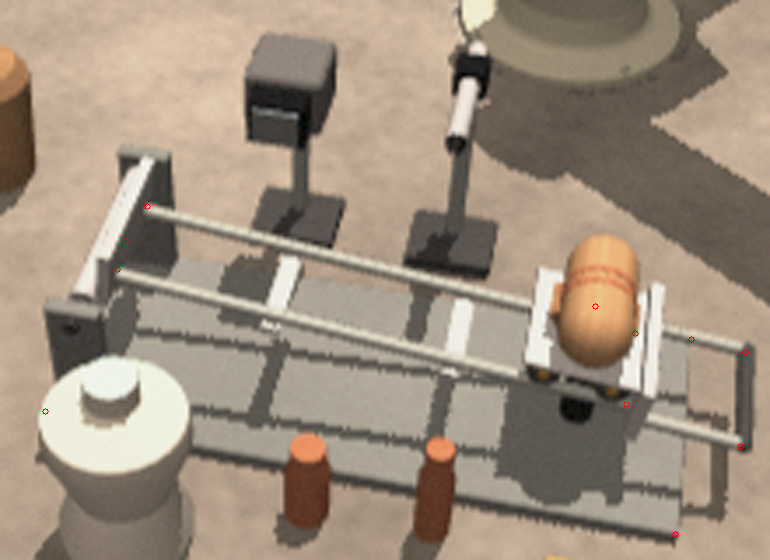

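The overlay agrees with the rig to about 1–2 px. The pen tip is at top crop px (376,243) and scene crop (455,147). The head's box top is at (587,287) and (292,52). I'll compute their positions along the chute and check the grasp path.

```bash
cat > plan.py <<'E'
from h import *
from scipy.spatial.transform import Rotation as Ro
p=np.load("rig.npy"); LEAN=np.radians(25)
# tool axes in rig frame: z down & toward hinge (-y), y along chute
zt=np.array([0,-np.sin(LEAN),-np.cos(LEAN)]); yt=np.array([0,np.cos(LEAN),-np.sin(LEAN)])
def pose(th,back=0.,flip=False,dz=0.):
    y=-yt if flip else yt
    R=np.c_[np.cross(y,zt),y,zt]
    Rw=Ro.from_euler("z",p[2]).as_matrix()@R
    g=W(p,np.array(ch(.465,0,0,th))-zt*(.163+back))[0]+[0,0,dz]
    return g,Ro.from_matrix(Rw).as_euler("xyz",degrees=True)
E
python3 - <<'E'
from h import *
from station import r
S={n:r.snapshot(n) for n in("scene","top")}
k=1.5625
t=lambda u:np.array(u)/4+[120,175]-.4
s=lambda u:np.array(u)/3.5+[180,90]-.4
pts=[("top",t((100,70)),[.095,.23,.012]),("top",t((135,319)),[-.095,.23,.012]),("top",t((50,134)),ch(.465,.045,0,-.12)),("top",t((67,260)),ch(.465,-.045,0,-.12)),
("top",t((661,31)),ch(.015,.035,0,-.12)),("top",t((677,128)),ch(.015,-.035,0,-.12)),
("scene",s((676,538)),[.095,.23,.012]),("scene",s((741,445)),ch(.465,.045,0,-.12)),("scene",s((746,350)),ch(.465,-.045,0,-.12)),
("scene",s((150,208)),ch(.015,-.035,0,-.12)),("scene",s((120,270)),ch(.015,.035,0,-.12))]
f=lambda q:np.concatenate([proj(S[n],W(q,L))[0]-v for n,v,L in pts])
p=least_squares(f,[.5178,-.01,.153],loss="soft_l1").x;print(p,np.round(f(p),1));np.save("rig.npy",p)
def tri(a,b): 
    o=least_squares(lambda X:np.r_[proj(S["top"],X)[0]-a,proj(S["scene"],X)[0]-b],[.45,0,.17]);return o.x,np.abs(o.fun).max()
c,sn=np.cos(p[2]),np.sin(p[2])
for nm,a,b in (("pen",t((376,243)),s((455,147))),("boxtop",t((587,287)),s((292,52))),("limb",t((195,162)),s((597,300))),("nose",t((574,204)),s((273,110)))):
    X,e=tri(a,b);d=X[:2]-p[:2];print(nm,X.round(4),"err px",round(e,1),"rig x",round(c*d[0]+sn*d[1],4),"dist from hinge",round(-sn*d[0]+c*d[1]+.2,4))
import plan
for fl in(False,True):
    for th,b in((-.12,.12),(-.12,0),(0,0),(.05,0)):
        g,o=plan.pose(th,b,fl);print(fl,th,b,g.round(3),o.round(1),np.round(r.inverse_kinematics(g,o),0) if r.inverse_kinematics(g,o) is not None else None)
E
```

```text
[ 0.51918351 -0.00976715  0.15821244] [-0.3  0.1 -0.1 -0.1 -0.2  0.5 -0.1 -0.4 -0.1  0.5  0.5  0.5  0.4 -0.7
  0.3  0.4 -0.1  0.7 -0.9  0.  -0.6  0.5]
pen [0.4367 0.0104 0.1785] err px 0.4 rig x -0.0783 dist from hinge 0.2329
boxtop [ 0.406  -0.1262  0.2015] err px 0.0 rig x -0.1301 dist from hinge 0.1028
limb [0.4959 0.1366 0.1291] err px 0.0 rig x 0.0 dist from hinge 0.3482
nose [ 0.4593 -0.1193  0.1886] err px 0.2 rig x -0.0764 dist from hinge 0.1013
False -0.12 0.12 [0.459 0.367 0.315] [-155.     0.  -170.9] [ 41.   9.  77. -22. 107. -62.]
False -0.12 0 [0.467 0.317 0.206] [-155.     0.  -170.9] [ 37.   9.  89. -22.  95. -61.]
False 0 0 [0.467 0.32  0.262] [-155.     0.  -170.9] [ 37.   7.  85. -22. 100. -63.]
False 0.05 0 [0.467 0.319 0.285] [-155.     0.  -170.9] [ 37.   6.  83. -22. 102. -64.]
True -0.12 0.12 [0.459 0.367 0.315] [155.    0.    9.1] [ 41.   9.  77. -22. 107. 118.]
True -0.12 0 [0.467 0.317 0.206] [155.    0.    9.1] [ 37.   9.  89. -22.  95. 119.]
True 0 0 [0.467 0.32  0.262] [155.    0.    9.1] [ 37.   7.  85. -22. 100. 117.]
True 0.05 0 [0.467 0.319 0.285] [155.    0.    9.1] [ 37.   6.  83. -22. 102. 116.]
```

Everything is consistent: the limb sits at 0.348 m from the hinge as expected, the pen at 0.233 and the head at 0.102. Next is the grasp.

```bash
python3 - <<'E'
from plan import *
from station import r
g,o=pose(-.12,.12); r.reach(g,o)
g,o=pose(-.12,0); r.servo_line(g,speed=.1)
s=r.sense();print(s["clock"],s["tcp_pos"]-g,s["contact_force"])
r.grab(25)
s=r.sense();print(s["clock"],s["tcp_pos"]-g,s["contact_force"],s["opening"],s["gripper_force"])
for n in("top","scene"):
    f=r.snapshot(n)["frame"][:,:,::-1]; cv2.imwrite(f"pics/{n}2.png",f[:, :400] if n=="top" else f[60:300,120:])
a=cv2.imread("pics/top2.png")[150:300,50:350];b=cv2.imread("pics/scene2.png")[:200,80:380]
cv2.imwrite("pics/g2.png",cv2.resize(np.vstack([a,b]),None,fx=1.7,fy=1.7,interpolation=cv2.INTER_CUBIC))
print(r.sense()["clock"])
E
```

```text
2.9667 [0.00015493 0.0003456  0.00082542] [-0.02520309  0.02990719  1.38910216]
4.125 [ 6.73677830e-05 -2.52225712e-04  1.14200715e-04] [ 0.41589758 -2.64249673  1.39288771] 0.011500201589108293 24.998750388622284
4.225
```

View pics/g2.png

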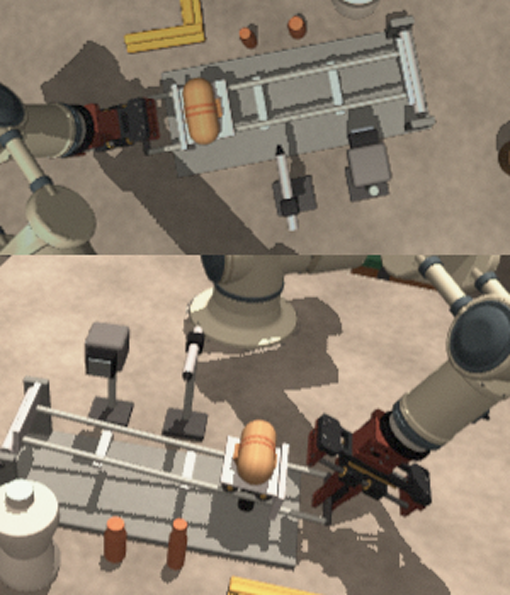

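The grasp is good: the opening of 11.5 mm matches the bar, and the carriage and limb are clear of the gripper. Next I lift to just under level, calibrate the tracker and time small moves.

```bash
cat > ctl.py <<'E'
from plan import *
from station import r
H=.055; DB=np.load("db.npy") if __import__("os").path.exists("db.npy") else np.zeros(3)  # d bias, x, z offset at theta=-.12
Z0=pose(-.12)[0][2]
def theta(s): return np.arcsin(np.sin(-.12)+(s["tcp_pos"][2]-Z0-DB[2])/.465)
def track(th):
    s=r.snapshot("top"); f=s["frame"]
    hsv=cv2.cvtColor(np.ascontiguousarray(f),cv2.COLOR_RGB2HSV)
    m=cv2.inRange(hsv,(4,90,90),(22,255,255))
    roi=np.zeros_like(m); q=[ch(d,x,H,th) for d,x in((.0,.07),(.0,-.07),(.41,-.07),(.41,.07))]
    cv2.fillConvexPoly(roi,np.int32(proj(s,W(p,q))),255)
    M=cv2.moments(m&roi,True)
    if M["m00"]<100: return None,M["m00"]
    uv=np.array([M["m10"],M["m01"]])/M["m00"]
    o=least_squares(lambda a:proj(s,W(p,ch(a[0],a[1],H,th)))[0]-uv,[.2,0])
    return o.x[0]-DB[0],M["m00"]
def tilt(th,speed=.05,off=0.):
    r.servo_line(pose(th,dz=off+DB[2])[0],speed=speed)
E
python3 - <<'E'
import ctl; from ctl import *
s=r.sense(); db=np.array([0,0,s["tcp_pos"][2]-Z0]); ctl.DB=db
d,n=track(-.12);print("start d",d,n)
db[0]=d-.345; np.save("db.npy",db)
for th in(-.06,-.025,-.022,-.019):
    c=r.sense()["clock"];tilt(th);s=r.sense();t=theta(s);d,n=track(t)
    print(th,round(t,4),"dt",round(s["clock"]-c,3),"d",round(d,4),n,s["contact_force"].round(1),s["opening"],s["tcp_pos"]-pose(th)[0])
print(r.sense()["clock"])
E
```

```text
start d 0.34488943743787265 663.0
-0.06 -0.0614 dt 0.708 d 0.3451 691.0 [ 4.  -5.5 -7. ] 0.011250716019612217 [ 7.08598391e-05 -2.88600593e-04 -5.17836853e-04]
-0.025 -0.0258 dt 0.475 d 0.3454 706.0 [ 2.9 -4.7 -6. ] 0.011379368422237416 [ 5.81486841e-06 -1.91175799e-04 -2.50070011e-04]
-0.022 -0.0232 dt 0.25 d 0.3454 703.0 [ 2.1 -3.8 -6.9] 0.011244619988166 [ 1.56111265e-05 -1.83247783e-04 -4.16304302e-04]
-0.019 -0.0203 dt 0.25 d 0.3454 708.0 [ 3.2 -4.5 -6. ] 0.011339344326442888 [ 1.83881529e-05 -1.96719717e-04 -4.53572901e-04]
6.1583
```

```bash
cat > go.py <<'E'
import sys,json; from ctl import *
target,hold,tmax=map(float,sys.argv[1:4])
KP,KD=.9,1.9
s=r.sense(); t0=tc=s["clock"]; th=theta(s); off=0.; cmd=th
X=np.array([track(th)[0],0.,0.]); P=np.diag([1e-6,1e-5,1e-3]); okt=None
while True:
    e=X[0]-target; a=-KP*e-KD*X[1]-X[2]
    if okt is None or abs(e)>.012 or abs(X[1])>.006:   # outside dead band: steer
        if abs(e)<.006 and abs(X[1])<.004: a=-X[2]
        cmd=float(np.clip(-a/9.8,-.02,.02)); tilt(cmd,.05,off)
    else: r.wait(.25)
    s=r.sense(); tn=theta(s); off=float(np.clip(off+.3*(np.sin(cmd)-np.sin(tn))*.465,-.002,.002))
    dt=s["clock"]-tc; tc=s["clock"]; u=-9.8*(th+tn)/2; th=tn
    F=np.array([[1,dt,dt*dt/2],[0,1,dt],[0,0,1]]); X=F@X+[u*dt*dt/2,u*dt,0]
    P=F@P@F.T+np.diag([1e-8,2e-6,1e-5*dt])
    z,n=track(th)
    if z is None: print("lost",n); tilt(0); break
    K=P[:,0]/(P[0,0]+2.5e-7); X=X+K*(z-X[0]); P=P-np.outer(K,P[0])
    good=abs(z-target)<.013 and abs(X[1])<.008
    okt=(okt or tc) if good else None
    print(f"{tc:.2f} th {th:.4f} z {z:.4f} v {X[1]:.4f} b {X[2]:.4f}",int(good),"fz %.1f"%s["contact_force"][2])
    if okt and tc-okt>hold or tc-t0>tmax: break
E
python3 go.py .233 3.0 18
```

```text
6.63 th 0.0096 z 0.3413 v -0.0111 b -0.0696 0 fz -5.1
6.93 th -0.0008 z 0.3302 v -0.0555 b -0.0850 0 fz -6.9
7.23 th -0.0108 z 0.3222 v -0.0370 b -0.0536 0 fz -6.0
7.53 th -0.0032 z 0.3246 v -0.0004 b -0.0217 0 fz -5.6
7.83 th 0.0070 z 0.3298 v 0.0071 b -0.0044 0 fz -5.9
8.13 th 0.0100 z 0.3296 v -0.0129 b 0.0008 0 fz -6.6
8.43 th 0.0061 z 0.3227 v -0.0343 b 0.0024 0 fz -6.6
8.73 th 0.0017 z 0.3123 v -0.0417 b 0.0050 0 fz -6.3
9.03 th -0.0002 z 0.3021 v -0.0369 b 0.0092 0 fz -6.0
9.33 th 0.0004 z 0.2934 v -0.0293 b 0.0130 0 fz -5.7
9.63 th 0.0014 z 0.2859 v -0.0249 b 0.0154 0 fz -6.4
9.93 th 0.0017 z 0.2788 v -0.0235 b 0.0164 0 fz -5.8
10.23 th 0.0014 z 0.2716 v -0.0235 b 0.0161 0 fz -6.1
10.53 th 0.0008 z 0.2648 v -0.0218 b 0.0162 0 fz -5.8
10.83 th 0.0004 z 0.2590 v -0.0180 b 0.0167 0 fz -5.9
11.13 th 0.0007 z 0.2539 v -0.0149 b 0.0164 0 fz -5.4
11.43 th 0.0008 z 0.2499 v -0.0123 b 0.0164 0 fz -5.8
11.73 th 0.0009 z 0.2467 v -0.0095 b 0.0167 0 fz -4.9
12.03 th 0.0012 z 0.2442 v -0.0075 b 0.0167 1 fz -5.4
12.33 th 0.0014 z 0.2420 v -0.0065 b 0.0166 1 fz -4.8
12.63 th 0.0013 z 0.2404 v -0.0052 b 0.0168 1 fz -5.4
12.93 th 0.0014 z 0.2387 v -0.0045 b 0.0164 1 fz -5.6
13.23 th 0.0014 z 0.2374 v -0.0039 b 0.0162 1 fz -5.2
13.53 th 0.0014 z 0.2364 v -0.0031 b 0.0163 1 fz -4.7
13.83 th 0.0014 z 0.2357 v -0.0021 b 0.0164 1 fz -4.5
14.13 th 0.0013 z 0.2354 v -0.0007 b 0.0167 1 fz -6.1
14.43 th 0.0014 z 0.2352 v 0.0003 b 0.0166 1 fz -4.8
14.73 th 0.0013 z 0.2352 v 0.0009 b 0.0162 1 fz -5.2
15.03 th 0.0013 z 0.2352 v 0.0009 b 0.0156 1 fz -5.0
15.33 th 0.0014 z 0.2352 v 0.0007 b 0.0148 1 fz -5.2
```

At rest at 0.235 m. I'll hold it longer for margin and check with a picture.

```bash
python3 - <<'E'
from ctl import *
r.wait(2.5); s=r.sense(); th=theta(s); print(s["clock"],th,track(th))
a=r.snapshot("top"); f=np.ascontiguousarray(a["frame"][:,:,::-1])
im=cv2.resize(f[170:290,110:320],None,fx=3.5,fy=3.5,interpolation=cv2.INTER_CUBIC)
for d in(.233,.102):
    q=(proj(a,W(p,[[x,-.2+d,.17] for x in(-.16,.08)]))-[110,170]+.5)*3.5
    cv2.line(im,*[tuple(int(v) for v in u) for u in q],(0,0,255),1)
cv2.imwrite("pics/pen3.png",im)
E
```

```text
17.8833 0.0013458462853897597 (np.float64(0.23520628045497757), 705.0)
```

View pics/pen3.png

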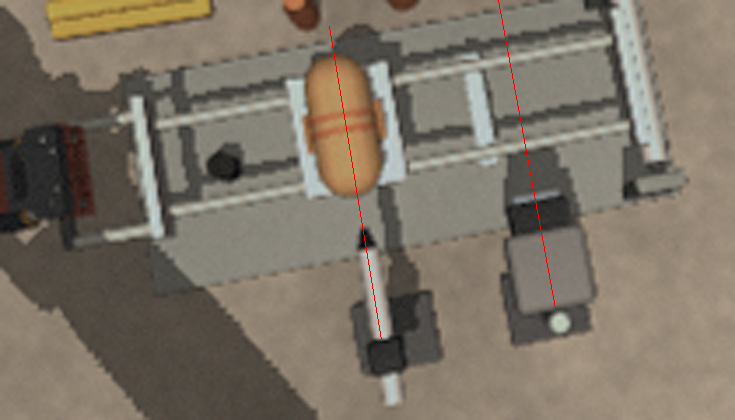

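The carriage has been at rest on the pen's line (limb at 345,125, line through it) for over 3 s, and the head line passes through its nose (540,213). On to the head.

```bash
python3 go.py .102 3.5 22; python3 - <<'E'
from ctl import *
s=r.sense(); print(s["clock"],theta(s),track(theta(s)))
E
```

```text
18.29 th 0.0133 z 0.2340 v -0.0137 b 0.0230 0 fz -5.9
18.59 th 0.0118 z 0.2229 v -0.0529 b 0.0072 0 fz -5.3
18.89 th 0.0011 z 0.2041 v -0.0712 b 0.0053 0 fz -4.2
19.19 th -0.0036 z 0.1862 v -0.0594 b 0.0125 0 fz -4.6
19.49 th -0.0019 z 0.1728 v -0.0408 b 0.0189 0 fz -4.9
19.79 th 0.0010 z 0.1627 v -0.0306 b 0.0217 0 fz -5.2
20.09 th 0.0021 z 0.1527 v -0.0305 b 0.0203 0 fz -5.0
20.39 th 0.0009 z 0.1426 v -0.0314 b 0.0183 0 fz -4.9
20.69 th -0.0004 z 0.1335 v -0.0281 b 0.0173 0 fz -5.1
20.99 th -0.0006 z 0.1261 v -0.0216 b 0.0172 0 fz -5.1
21.29 th -0.0000 z 0.1206 v -0.0155 b 0.0173 0 fz -4.2
21.59 th 0.0005 z 0.1164 v -0.0114 b 0.0171 0 fz -4.4
21.89 th 0.0010 z 0.1135 v -0.0084 b 0.0171 0 fz -4.8
22.19 th 0.0013 z 0.1109 v -0.0074 b 0.0166 1 fz -3.9
22.49 th 0.0012 z 0.1086 v -0.0066 b 0.0161 1 fz -4.9
22.79 th 0.0010 z 0.1069 v -0.0052 b 0.0160 1 fz -4.1
23.09 th 0.0010 z 0.1059 v -0.0028 b 0.0164 1 fz -5.3
23.39 th 0.0011 z 0.1052 v -0.0011 b 0.0163 1 fz -4.1
23.69 th 0.0011 z 0.1051 v 0.0007 b 0.0162 1 fz -4.2
23.99 th 0.0010 z 0.1051 v 0.0014 b 0.0155 1 fz -3.8
24.29 th 0.0010 z 0.1052 v 0.0017 b 0.0145 1 fz -4.5
24.59 th 0.0010 z 0.1053 v 0.0016 b 0.0133 1 fz -3.0
24.89 th 0.0010 z 0.1054 v 0.0014 b 0.0123 1 fz -4.9
25.19 th 0.0010 z 0.1055 v 0.0010 b 0.0115 1 fz -5.0
25.49 th 0.0010 z 0.1056 v 0.0006 b 0.0109 1 fz -4.5
25.79 th 0.0010 z 0.1057 v 0.0007 b 0.0107 1 fz -4.4
25.8417 0.0009819975643738624 (np.float64(0.105711856465421), 694.0)
```

Slow creep of about 0.4 mm/s shows. I'll nudge to the tilt that held steady at the pen (0.00135 rad) and watch.

```bash
python3 - <<'E'
from ctl import *
s=r.sense(); q=s["tcp_pos"]; th=theta(s)
off=s["tcp_pos"][2]-pose(th,dz=DB[2])[0][2]
cmd=.00135
tilt(cmd,.05,.0); t=theta(r.sense()); print(t)
tilt(cmd,.05,(cmd-t)*.465)
for i in range(10):
    r.wait(.55); s=r.sense(); print(round(s["clock"],2),round(theta(s),5),round(track(theta(s))[0],5))
E
```

```text
0.0025067578256575437
26.94 0.00118 0.10519
27.54 0.00125 0.10517
28.14 0.00129 0.10514
28.74 0.00123 0.10523
29.34 0.00123 0.10515
29.94 0.00126 0.10519
30.54 0.00124 0.10518
31.14 0.00126 0.1052
31.74 0.00127 0.1052
32.34 0.00123 0.10525
```

At rest to within about 0.1 mm for over 5 s, 3 mm from the head's line by my measurement, and still held by the handle. Handing in.

```bash
python3 - <<'E'
from station import r
print(r.hand_in())
E
```

```text
the job is handed in; nothing more can be done
None
```

Job handed in at about 32 s, no verdict returned: the carriage rested about 2 mm from the pen's line for over 3 s, then about 3 mm from the head's line for over 8 s, estimated speed peaked near 0.07 m/s, and the arm still holds the chute up by its handle.

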